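# Unlock the folding lid stay and shut the attachment chest

### The job

Shut the wooden attachment chest: lift the knee of its folding lid stay by the side grip, past centre, to unlock it, then lower the lid without letting it slam and press its front edge down, past the spring catch, until it sits firmly home on its rest. Never push the lid with more than 30 N, leave the beater lying in the chest, do not disturb the things around it, and let go at the end.

Things in the scene. Friction and masses are not known exactly. Their poses are not given: they have to be found in the camera images.
- chest: The wooden attachment chest, fixed to the counter: an open box 220 mm (its x) by 240 mm (its y) by 130 mm high, walls 10 mm. Origin: centre of its underside; its x points from the front wall to the back, z up. The lid's hinge line runs along its y at x = +110, z = 130 mm. The stay is on the outside of its -y side.
- lid (a joint): Angle the lid has been lowered (rad). 0: propped by the locked stay, 75 degrees above level; 1.309: level. Friction hinge: the lid (0.5 kg) stays where left; moving its front edge takes a few N. From about 1.21 the spring catch pushes back (up to about 12 N at the front edge), passed at 1.256; then the lid meets its rest, a hard stop anywhere from 1.268 to 1.309: press it on there with about 15 N.
- lid_front (a point): Point on the lid: middle of its front (free) edge, on its outer (top) face. The lid is a board 220 mm deep from the hinge, 240 mm wide, 12 mm thick; its underside at the back lies on the hinge line. z is the outer face's normal (up when shut), -x points from the hinge to the free edge.
- lid_hinge (a point): Point on the lid's hinge line, at the middle of the chest's width; axes as for lid_front.
- stay (a joint): Knee angle of the folding stay (rad). 0: locked, a little beyond straight, against its stop; 0.141: straight (centre); above that unlocked, growing to about 2.7 as the stay folds and the lid comes down. Near centre the lid hardly moves; let go below about 0.3, the knee may drop back. While it is locked the lid cannot be lowered.
- handle (a point): Where to grasp the stay's grip: a black sleeve, 16 mm across, 70 mm long along the chest's y, sticking out from the knee; this point is 60 mm outside the chest's side, sleeve clear 25 mm either way; it spins freely. It swings about stay_pivot, radius 80 mm: locked, it is 54 mm behind (chest +x) and 59 mm above the pivot; unlocking moves it up and forward (-x), 0.1 rad to centre, about 2 rad in all.
- stay_pivot (a point): Fixed pivot of the stay's lower steel arm on the chest's -y side, 40 mm in front of the chest's middle, 70 mm above the counter, 8 mm outside the side wall. Axes as the chest's. The upper steel arm (131 mm) runs from the knee to a pin on the lid's side edge, 110 mm from the hinge.
- rest: Steel block inside the front wall, 24 by 24 mm, origin level with the chest's rim, 17 mm behind the inner face, 60 mm to +y of the middle. A rubber bumper in it is screw-adjusted to stand 0 to 8 mm above the rim (not given: feel for it); the lid is home when it sits on it under load. The spring catch is beside it, at the middle of the width.
- beater: Aluminium flat beater, about 130 by 100 mm, lying loose in the chest. Origin under its middle. Leave it there.
- bowl: Stainless steel mixing bowl, 210 mm across, 110 mm high; origin under its middle. Bystander.
- spatula: White hard silicone spatula, 275 mm long, lying on the counter; origin under it near its middle. Bystander.
- canister: Glass canister with a clipped lid, 100 mm across, 150 mm high; origin under its middle. Bystander.
There are look-alikes about, which are no part of the job. Of the things that look like the beater, the largest one is meant.

How it is judged:
On the way, in this order (a step that is already met when the one before it is completed fails the run):
1. the stay's knee is lifted past centre and folded clear of its lock (value of joint stay above 0.35 rad), for 0.2 s.
2. the lid is lowered to within about 40 mm of level (value of joint lid above 1.15 rad), for 0.1 s.
At the end, for the whole second after the job is handed in: The lid is past its catch, at rest and sitting on the bumper of its rest (held on it with over 6 N), the beater lies on the chest's floor, and bowl, spatula and canister are within 30 mm of where they stood (value of joint lid above 1.262 rad and contact force between lid and rest above 6 N and velocity of joint lid below 0.05 rad/s and z of beater in the frame of chest below 0.04 m and distance of each of bowl, spatula, canister from where it was at the start of the episode below 0.03 m); the robot touches nothing.
It fails at once if the robot pushes the lid with more than 30 N (contact force between any of the fingers, the arm and lid above 30 N).
It fails at once if the lid slams (turns faster than 1.2 rad/s) (velocity of joint lid above 1.2 rad/s).
It fails at once if the bowl is knocked 30 mm or more (distance of bowl from where it was at the start of the episode above 0.03 m).
It fails at once if the spatula is knocked 30 mm or more (distance of spatula from where it was at the start of the episode above 0.03 m).
It fails at once if the canister is knocked 30 mm or more (distance of canister from where it was at the start of the episode above 0.03 m).
It also fails if it takes over 67 s, if anything falls off the work surface, if the arm or the gripper's body presses on something with over 40 N, if the wrist force passes 120 N, or if a joint passes its speed limit or range.

### The arm

A 6-joint arm with a two-finger parallel gripper is mounted at the origin on the work surface. World frame = base frame: x ahead of the robot, y to its left, z up, the work surface at z = 0. Lengths are in m, angles in rad, forces in N, time in s.
With the tool pointing down it reaches from about 0.3 to 0.85 m from the base axis. Payload 4.2 kg.
Tool frame: the origin (TCP) lies at the very end of the fingers, on their centre line; the grasp point (between the pads) lies 19 mm behind it; z points along the fingers, y is the line along which they close (so a half turn about z gives the same grasp; the last joint's range is limited). The gripper opens to 91 mm and grips with 3 to 60 N. Pads are 32 mm wide; open, the fingers measure 118 mm over their backs; the gripper's body (76 mm by 178 mm) begins 60 mm behind the grasp point.
Start: joints at [1.268, 0.32, 1.565, -0, 1.257, -0.02], TCP at [0.16, 0.552, 0.181] pointing down, gripper open.
Joint ranges: [-3.11, 3.11], [-0.84, 2.01], [0.21, 2.61], [-1.34, 4.49], [0.05, 2.63], [-2.56, 2.56]. Speed limits (rad/s): [2.57, 2.57, 3.14, 3.14, 3.14, 3.14].

### API

Orientations are given as a 3x3 rotation matrix whose columns are the frame's x, y, z axes.
In Python, from station import manip gives the robot as it stands.
- The arm moves only by the tool drive_tool, never from a script. Its argument "deltas" is a list of rows, each a list of 7 numbers: the turn, a rotation vector about the tool's x, y, z each as a share of 360 degrees, from -1 to 1, then the shift along the tool's x, y, z each as a share of 25 cm, from -1 to 1, then the opening, from 0 (shut) to 1 (fully open). In form: [[rx, ry, rz, dx, dy, dz, hand], ...]. A call has exactly 10 rows; each row shifts and turns the commanded pose from where the row before left it, along the tool's axes as they then stand; what a row does not reach is not made up. A row lasts 1/10 s, in which the tool goes at most 50 mm and 8.59 degrees, less where a joint would pass 70% of its speed; a pose out of reach is approached as far as the arm can. A call with a number of a shift or a turn outside -1 to 1 is refused whole. A call with a gripper value outside its range is refused whole. The fingers move at their own pace and stop on an object; "newtons" is the grip in N (left out, the last holds). Time passes only in rows, so rows that do not move let the fingers close, or fill a call up. It gives the time, the measured TCP pose, the force, the opening and the grip force at its end, in the units of the state.
- manip.state(): the state, without advancing time (a new reading comes with each control period).
- manip.grab_frame(name): name is "scene" or "top" or "wrist"; returns a dict with "img" (400x640x3 uint8, red, green, blue), "fx", "fy", "cx", "cy" (pixels), "D" ([k1, k2, p1, p2, k3] as OpenCV has them; the pictures are not rectified), "extrinsics" (4x4, takes a point from world to camera coordinates); the wrist camera has in their place "tool_from_camera" (4x4, takes a point from camera to tool coordinates, whose origin is the TCP and whose axes are the flange's). Camera axes: x right, y up, looking along -z (the intrinsics and any distortion apply to the point x, -y, -z); pixel columns grow to the right and rows downward; lengths in m; the calibration is good to about 2 mm. A picture is of the moment at which its call begins: read the wrist's pose just before it. There is no depth.
- manip.finish_job(): hands the job in; it is judged then, once.
Trained networks look in the newest picture that a camera, given by its name, has taken for a name from the list of things; names that differ only in an ending like _2 or _b are one class to them, and where a whole thing is asked for, a point or a joint stands for the part that bears it (a point fixed in the world has none). Each returns a list of dicts, best first, with "score" (0 to 1); they miss things now and then, are a little off and sometimes report something else, mostly with a low value. They report only what shows in the picture. A call takes as long as a camera call. They do not tell look-alikes from the thing itself.
- manip.spot_in(camera, query): "extent" ([left, top, width, height] in pixels, round what is visible of it).
- manip.silhouettes(camera, query): "pixels" (400x640 bool, what is visible of it) and "extent" ([left, top, width, height] in pixels, round what is visible of it).
The state is a dict: "time": time; "joint_pos": joint angles; "qvel": joint speeds; "tau": joint torques, N m; "tcp_pos": TCP position; "tool_rot": TCP orientation; "contact_force": force on the tool from outside, world axes, zero at the start; "moment": the same for the moment, N m; "width": opening from 0.0 (shut) to 1.0 (fully open); "gripper_force": force on a finger pad.
Only numpy, scipy, OpenCV 4.12 (cv2) and the standard library are available. Lean on these libraries where they do the work, as an engineer would, in place of code of your own. Each camera call takes 0.05 s, during which the arm holds its last target. There are 200 camera calls.

## Working session

There is one attempt and no reset: what is moved stays moved. The work goes in short steps, Python scripts to look and compute and a tool call to move; the robot and the scene stay as the last step left them, time stands still between calls to the robot, and variables do not carry over. Pictures are saved under pics/ and viewed, at most 10 in all, crops included, and the job is handed in when it is done.

Besides the shell and the picture viewer there is one more tool, called after "Emit:" in YAML: its name, and indented under it one key for each argument. drive_tool: Moves the arm, as the interface text tells. Shift numbers are shares of 25 cm and turn numbers shares of 360 degrees, none past 1 either way. Its arguments: {"type":"object","properties":{"deltas":{"type":"array","items":{"type":"array","items":{"type":"number"}}},"newtons":{"type":"number"}},"required":["deltas"]}

```bash
mkdir -p pics; ls; cat > h.py <<'E'
import numpy as np, cv2
from station import manip
np.set_printoptions(precision=4,suppress=True)
def cam(f):
    K=np.array([[f['fx'],0,f['cx']],[0,f['fy'],f['cy']],[0,0,1.]])
    return K,np.array(f['D'],float)
def proj(f,P,E=None):
    E=np.array(f['extrinsics']) if E is None else E
    P=np.atleast_2d(P); c=P@E[:3,:3].T+E[:3,3]
    c=c*[1,-1,-1]; K,D=cam(f)
    return cv2.projectPoints(c,np.zeros(3),np.zeros(3),K,D)[0].reshape(-1,2)
def ray(f,uv,E=None):
    E=np.array(f['extrinsics']) if E is None else E
    K,D=cam(f); n=cv2.undistortPoints(np.array(uv,float).reshape(-1,1,2),K,D).reshape(-1,2)
    d=np.c_[n[:,0],-n[:,1],-np.ones(len(n))]@E[:3,:3]
    return -E[:3,:3].T@E[:3,3],d
def onz(f,uv,z,E=None):
    o,d=ray(f,uv,E); return o+d*((z-o[2])/d[:,2])[:,None]
def save(f,name,crop=None,s=1):
    im=f['img'][:,:,::-1]
    if crop: x,y,w,h=crop; im=im[y:y+h,x:x+w]
    cv2.imwrite('pics/'+name,cv2.resize(im,None,fx=s,fy=s,interpolation=cv2.INTER_CUBIC))
E
python3 - <<'E'
from h import *
import pickle
F={}
for c in('scene','top'):
    f=manip.grab_frame(c);F[c]=f
    print(c,f['fx'],f['D'],np.array(f['extrinsics']))
    for q in('chest','lid','stay','handle','beater','bowl','spatula','canister','rest'):
        try: print(q,[(np.round(r['extent']),round(r['score'],2)) for r in manip.spot_in(c,q)])
        except Exception as e: print(q,e)
pickle.dump(F,open('F.pkl','wb'))
im=np.vstack([F['scene']['img'],F['top']['img']])[:,:,::-1]
cv2.imwrite('pics/a.png',F['scene']['img'][:,:,::-1]);cv2.imwrite('pics/b.png',F['top']['img'][:,:,::-1])
E
```

```text
pics
scene 393.9565561232867 [-0.0789  0.      0.      0.      0.    ] [[-0.8326  0.5538  0.0055  0.4856]
 [-0.5253 -0.7928  0.3091  0.2391]
 [ 0.1755  0.2544  0.951  -1.7228]
 [ 0.      0.      0.      1.    ]]
chest [(array([274., 168.,  86.,  88.]), 0.8)]
lid [(array([277., 173.,  48.,  78.]), 0.96)]
stay []
handle [(array([286., 166.,  16.,  22.]), 0.55)]
beater [(array([352., 190.,  24.,  13.]), 0.72), (array([281., 267.,  22.,  12.]), 0.68), (array([312., 208.,  29.,  25.]), 0.44)]
bowl [(array([393., 243.,  57.,  60.]), 0.79)]
spatula [(array([267., 101.,  54.,  34.]), 0.81), (array([274., 170.,  86.,  88.]), 0.63)]
canister [(array([236., 124.,  32.,  32.]), 0.88)]
rest [(array([395., 241.,  56.,  63.]), 0.61)]
top 363.72963384325334 [0.001 0.    0.    0.    0.   ] [[ 0.0067 -1.      0.0035 -0.0127]
 [ 0.9867  0.0072  0.1624 -0.6   ]
 [-0.1624  0.0024  0.9867 -1.0932]
 [ 0.      0.      0.      1.    ]]
chest [(array([260., 157., 126.,  86.]), 0.83)]
lid [(array([257., 159., 107.,  18.]), 0.83)]
stay [(array([444., 220.,  17.,  91.]), 0.51)]
handle [(array([352., 183.,  31.,  25.]), 0.48)]
beater [(array([292., 184.,  32.,  44.]), 0.88), (array([293., 261.,  24.,  33.]), 0.66), (array([261., 132.,  20.,  28.]), 0.65)]
bowl [(array([134., 229.,  73.,  70.]), 0.63)]
spatula []
canister [(array([427., 165.,  48.,  41.]), 0.74)]
rest [(array([285., 221.,  11.,  14.]), 0.6)]
```

View pics/a.png

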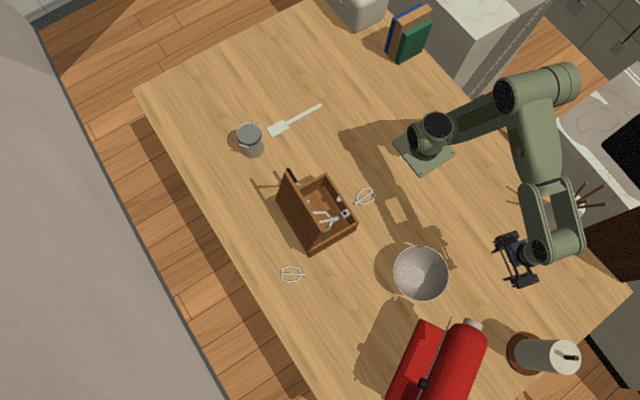

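View pics/b.png

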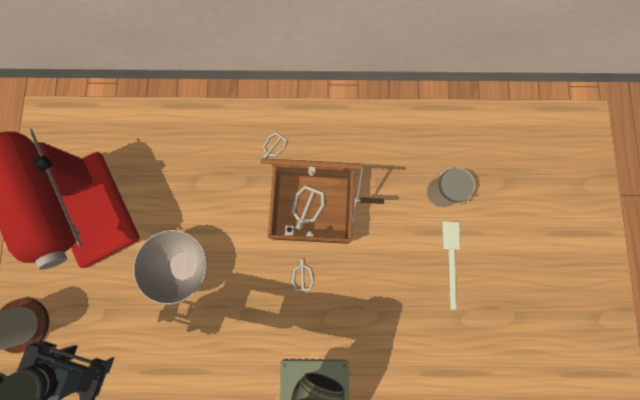

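The pictures show the chest at about (313,203) in the top view, with its stay and black sleeve on the right at (370,201). There are three beaters: (309,206) inside the chest, which is the largest and the one meant, (303,276), and (275,146). The bowl is at (170,266), the canister at (457,185) and the spatula at (452,265).

```bash
python3 - <<'E'
from h import *
import pickle
F=pickle.load(open('F.pkl','rb'))
a=F['top']['img'][145:255,255:395,::-1];b=F['scene']['img'][155:265,260:400,::-1]
r=lambda i:cv2.resize(i,None,fx=5,fy=5,interpolation=cv2.INTER_CUBIC)
cv2.imwrite('pics/c.png',r(a));cv2.imwrite('pics/d.png',r(b))
f=F['top']
# rough
print(onz(f,[[269,240],[351,243],[370,201],[356,201],[383,201]],.13))
print(onz(f,[[457,185]],.1),onz(f,[[170,266]],.1),onz(f,[[452,222],[453,308]],.01))
E
```

```text
[[ 0.4577  0.1305  0.13  ]
 [ 0.4508 -0.1037  0.13  ]
 [ 0.5724 -0.16    0.13  ]
 [ 0.5721 -0.1192  0.13  ]
 [ 0.5727 -0.1978  0.13  ]]
[[ 0.6276 -0.4278  0.1   ]] [[0.382  0.4194 0.1   ]] [[ 0.5241 -0.4402  0.01  ]
 [ 0.2574 -0.4291  0.01  ]]
```

View pics/c.png

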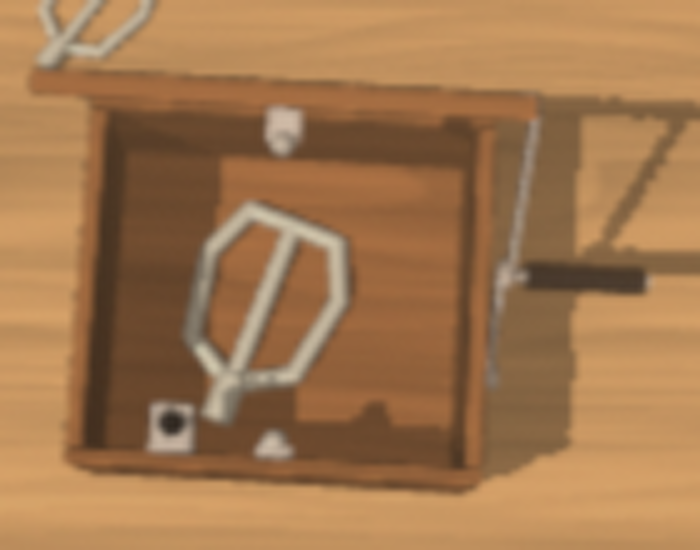

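View pics/d.png

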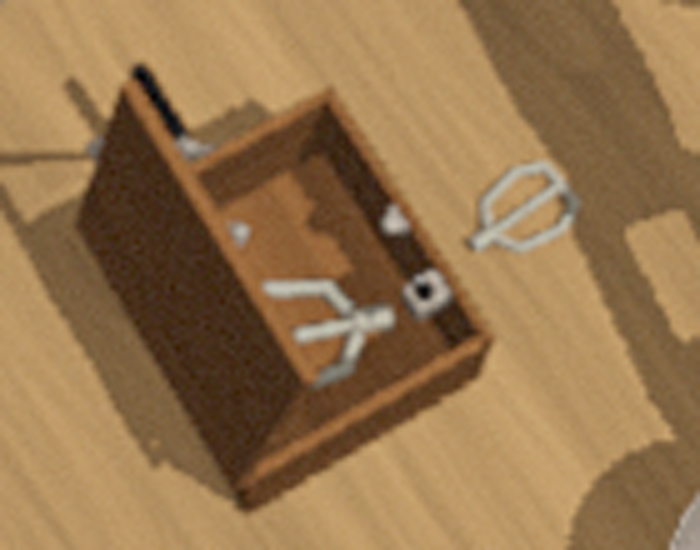

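```bash
cat > fit.py <<'E'
from h import *
import pickle
from scipy.optimize import least_squares
F=pickle.load(open('F.pkl','rb'))
T=[((-.11,.12,.13),(68,460)),((-.11,-.12,.13),(478,482)),((.0646,.12,.3456),(32,68)),((.0646,-.12,.3456),(537,95)),
 ((.053,.12,.3425),(32,92)),((.053,-.12,.3425),(537,120)),((.014,-.215,.129),(647,282)),((.014,-.145,.129),(525,275)),((-.04,-.128,.07),(492,383))]
S=[((-.11,-.12,.13),(332,90)),((-.11,.12,.13),(490,338)),((.014,-.215,.129),(140,68)),((.014,-.145,.129),(185,138))]
pt=lambda L,o:np.array([np.array(p)/5-.4+np.array(o) for _,p in L])
def W(p,P):
    c,s=np.cos(p[2]),np.sin(p[2]); return np.array(P)@np.array([[c,-s,0],[s,c,0],[0,0,1]]).T+[p[0],p[1],0]
def res(p):
    return np.r_[(proj(F['top'],W(p,[a for a,_ in T]))-pt(T,(255,145))).ravel(),(proj(F['scene'],W(p,[a for a,_ in S]))-pt(S,(260,155))).ravel()]
if __name__=='__main__':
    r=least_squares(res,[.56,.01,0],loss='soft_l1');print(r.x);print(r.fun.reshape(-1,2))
    p=r.x;np.save('p.npy',p)
    print(W(p,[(.014,-.18,.129),(-.04,-.18,.07),(.11,0,.13),(-.11,0,.14)]))
    print(manip.state())
E
python3 fit.py
```

```text
[ 0.5702  0.0117 -0.0523]
[[-1.483   0.2477]
 [ 0.3268  0.8421]
 [-0.6166 -0.4567]
 [ 0.2684  0.08  ]
 [-0.8324 -0.1421]
 [-0.0881  0.1951]
 [ 0.9644 -0.0131]
 [ 1.3543 -0.0266]
 [-0.644  -1.5452]
 [ 0.1294 -0.7943]
 [ 1.5395  0.4896]
 [-0.8745 -0.7299]
 [-1.0434 -0.446 ]]
[[ 0.5747 -0.1688  0.129 ]
 [ 0.5208 -0.1659  0.07  ]
 [ 0.68    0.006   0.13  ]
 [ 0.4603  0.0175  0.14  ]]
{'time': 1.0, 'joint_pos': array([ 1.268 ,  0.3196,  1.5645, -0.    ,  1.2574, -0.02  ]), 'qvel': array([-0.0002,  0.0009,  0.0004, -0.003 , -0.0009,  0.0001]), 'tau': array([ -0.0006, -41.2372, -23.223 ,   0.0726,   0.0376,  -0.    ]), 'tcp_pos': array([0.1605, 0.5522, 0.1815]), 'tool_rot': array([[-0.9603,  0.2791,  0.    ],
       [ 0.2791,  0.9603,  0.0001],
       [-0.    ,  0.0001, -1.    ]]), 'contact_force': array([ 0.2527, -0.2245,  0.3475]), 'moment': array([-0.0585, -0.0052,  0.024 ]), 'gripper_force': 0.0, 'width': 0.9947207206916701}
```

```bash
cat >> h.py <<'E'
def plan(p,R,wps):
    """wps: list of (target xyz, rz turn in rad total about tool z, nrows)"""
    from scipy.spatial.transform import Rotation as Ro
    p=np.array(p,float);R=np.array(R);out=[]
    for t,rz,n in wps:
        d=(np.array(t)-p)/n
        for k in range(n):
            s=R.T@d; out.append([0,0,round(rz/n/2/np.pi,4)]+[round(v/.25,3) for v in s])
            R=R@Ro.from_rotvec([0,0,rz/n]).as_matrix()
        p=np.array(t,float)
    for i,o in enumerate(out):
        print(o,'\n' if i%10==9 else '')
E
python3 - <<'E'
from h import *
from scipy.optimize import brentq
s=manip.state()
ang=np.radians(76.8)
plan(s['tcp_pos'],s['tool_rot'],[((.18,.53,.29),0,3),((.42,.10,.30),ang*.5,10),((.50,-.25,.27),ang*.5,8),((.574,-.1695,.19),0,4),((.574,-.1695,.110),0,5)])
# stay kinematics
pin=lambda q:np.array([.11,.13])+.11*np.array([-np.cos(1.309-q),np.sin(1.309-q)])+.006*np.array([np.sin(1.309-q),np.cos(1.309-q)])
L=.1312
ph0=np.arctan2(59,54)
q=0
for i in range(0,22):
    ph=ph0+.1*i
    k=np.array([-.04,.07])+.08*np.array([np.cos(ph),np.sin(ph)])
    qs=np.linspace(-.05,1.4,2901);e=np.array([np.linalg.norm(pin(a)-k)-L for a in qs])
    sc=np.where(np.sign(e[1:])!=np.sign(e[:-1]))[0]
    if i==0: q=0
    elif len(sc): q=qs[sc[-1]]
    a=pin(q)-k; kn=np.arctan2(a[1],a[0])
    print(i,round(ph-ph0,2),k.round(4),'lid',round(q,3),'knee',round(ph-kn,3), 'n',len(sc))
E
```

```text
[0, 0, 0.0, np.float64(-0.033), np.float64(-0.021), np.float64(-0.145)] 
[0, 0, 0.0, np.float64(-0.033), np.float64(-0.021), np.float64(-0.145)] 
[0, 0, 0.0, np.float64(-0.033), np.float64(-0.021), np.float64(-0.145)] 
[0, 0, np.float64(0.0107), np.float64(-0.14), np.float64(-0.138), np.float64(-0.004)] 
[0, 0, np.float64(0.0107), np.float64(-0.149), np.float64(-0.129), np.float64(-0.004)] 
[0, 0, np.float64(0.0107), np.float64(-0.157), np.float64(-0.118), np.float64(-0.004)] 
[0, 0, np.float64(0.0107), np.float64(-0.165), np.float64(-0.108), np.float64(-0.004)] 
[0, 0, np.float64(0.0107), np.float64(-0.172), np.float64(-0.096), np.float64(-0.004)] 
[0, 0, np.float64(0.0107), np.float64(-0.178), np.float64(-0.085), np.float64(-0.004)] 
[0, 0, np.float64(0.0107), np.float64(-0.183), np.float64(-0.072), np.float64(-0.004)] 

[0, 0, np.float64(0.0107), np.float64(-0.188), np.float64(-0.06), np.float64(-0.004)] 
[0, 0, np.float64(0.0107), np.float64(-0.191), np.float64(-0.047), np.float64(-0.004)] 
[0, 0, np.float64(0.0107), np.float64(-0.194), np.float64(-0.034), np.float64(-0.004)] 
[0
[... 1669 characters left out ...]
ee 0.862 n 1
8 0.8 [-0.0447  0.1499] lid 0.26 knee 0.988 n 1
9 0.9 [-0.0527  0.149 ] lid 0.323 knee 1.111 n 1
10 1.0 [-0.0605  0.1473] lid 0.39 knee 1.233 n 1
11 1.1 [-0.0681  0.1449] lid 0.46 knee 1.352 n 1
12 1.2 [-0.0754  0.1417] lid 0.532 knee 1.47 n 1
13 1.3 [-0.0824  0.1378] lid 0.606 knee 1.586 n 1
14 1.4 [-0.089   0.1333] lid 0.682 knee 1.702 n 1
15 1.5 [-0.095   0.1281] lid 0.76 knee 1.816 n 1
16 1.6 [-0.1006  0.1223] lid 0.84 knee 1.93 n 1
17 1.7 [-0.1055  0.116 ] lid 0.92 knee 2.043 n 1
18 1.8 [-0.1097  0.1092] lid 1.0 knee 2.155 n 1
19 1.9 [-0.1133  0.102 ] lid 1.082 knee 2.267 n 1
20 2.0 [-0.1161  0.0946] lid 1.166 knee 2.379 n 1
21 2.1 [-0.1182  0.0868] lid 1.249 knee 2.491 n 1
```

Emit:
drive_tool:
  deltas:
    - [0, 0, 0, -0.033, -0.021, -0.145, 1]
    - [0, 0, 0, -0.033, -0.021, -0.145, 1]
    - [0, 0, 0, -0.033, -0.021, -0.145, 1]
    - [0, 0, 0.0107, -0.14, -0.138, -0.004, 1]
    - [0, 0, 0.0107, -0.149, -0.129, -0.004, 1]
    - [0, 0, 0.0107, -0.157, -0.118, -0.004, 1]
    - [0, 0, 0.0107, -0.165, -0.108, -0.004, 1]
    - [0, 0, 0.0107, -0.172, -0.096, -0.004, 1]
    - [0, 0, 0.0107, -0.178, -0.085, -0.004, 1]
    - [0, 0, 0.0107, -0.183, -0.072, -0.004, 1]

```text
time: 2.0
tcp_pos: [0.348, 0.2274, 0.2975]
tool_rot: [[-0.728, 0.686, 0.001], [0.686, 0.728, 0.001], [-0.0, 0.001, -1.0]]
contact_force: [0.9, 1.2, 0.7]
width: 0.999
gripper_force: 0.0
```

Emit:
drive_tool:
  deltas:
    - [0, 0, 0.0107, -0.188, -0.06, -0.004, 1]
    - [0, 0, 0.0107, -0.191, -0.047, -0.004, 1]
    - [0, 0, 0.0107, -0.194, -0.034, -0.004, 1]
    - [0, 0, 0.0133, -0.166, -0.069, 0.015, 1]
    - [0, 0, 0.0133, -0.171, -0.055, 0.015, 1]
    - [0, 0, 0.0133, -0.175, -0.04, 0.015, 1]
    - [0, 0, 0.0133, -0.178, -0.025, 0.015, 1]
    - [0, 0, 0.0133, -0.179, -0.01, 0.015, 1]
    - [0, 0, 0.0133, -0.179, 0.005, 0.015, 1]
    - [0, 0, 0.0133, -0.178, 0.02, 0.015, 1]

```text
time: 3.0
tcp_pos: [0.4894, -0.2079, 0.2739]
tool_rot: [[-0.027, 1.0, 0.001], [1.0, 0.027, 0.0], [0.0, 0.001, -1.0]]
contact_force: [-0.1, -0.4, 0.8]
width: 1.0
gripper_force: 0.0
```

Emit:
drive_tool:
  deltas:
    - [0, 0, 0.0133, -0.176, 0.034, 0.015, 1]
    - [0, 0, 0, 0.084, 0.07, 0.04, 1]
    - [0, 0, 0, 0.084, 0.07, 0.04, 1]
    - [0, 0, 0, 0.084, 0.07, 0.04, 1]
    - [0, 0, 0, 0.084, 0.07, 0.04, 1]
    - [0, 0, 0, 0, 0, 0, 1]
    - [0, 0, 0, 0, 0, 0, 1]
    - [0, 0, 0, 0, 0, 0, 1]
    - [0, 0, 0, 0, 0, 0, 1]
    - [0, 0, 0, 0, 0, 0, 1]

```text
time: 4.0
tcp_pos: [0.5732, -0.1702, 0.2308]
tool_rot: [[0.054, 0.999, 0.001], [0.999, -0.054, -0.0], [-0.0, 0.001, -1.0]]
contact_force: [-0.3, -0.3, 0.2]
width: 1.001
gripper_force: 0.0
```

```bash
python3 - <<'E'
from h import *
s=manip.state(); f=manip.grab_frame('wrist')
print(s['time'],s['tcp_pos'],s['tool_rot'],s['contact_force'])
T=np.eye(4);T[:3,:3]=s['tool_rot'];T[:3,3]=s['tcp_pos']
E=np.linalg.inv(T@np.array(f['tool_from_camera']))
from fit import W
p=np.load('p.npy')
pts=[(.014,-.18,.129),(.014,-.215,.129),(.014,-.145,.129),(-.11,-.12,.13),(-.04,-.128,.07)]
uv=proj(f,W(p,pts),E);print(uv)
print([(r['extent'],r['score']) for r in manip.spot_in('wrist','handle')])
im=f['img'].copy()
for u in uv: cv2.drawMarker(im,tuple(int(round(v)) for v in u),(255,0,0),1,14,1)
save({'img':im},'w1.png')
E
```

```text
4.0 [ 0.5732 -0.1702  0.2308] [[ 0.0538  0.9985  0.0008]
 [ 0.9985 -0.0538 -0.0003]
 [-0.0003  0.0009 -1.    ]] [-0.2663 -0.2843  0.2163]
[[321.2953 187.7017]
 [321.318  218.0274]
 [321.2712 155.7578]
 [203.7575 132.4224]
 [278.4412 137.8683]]
[([277.5, 134.1, 145.7, 82.9], 0.74)]
```

View pics/w1.png

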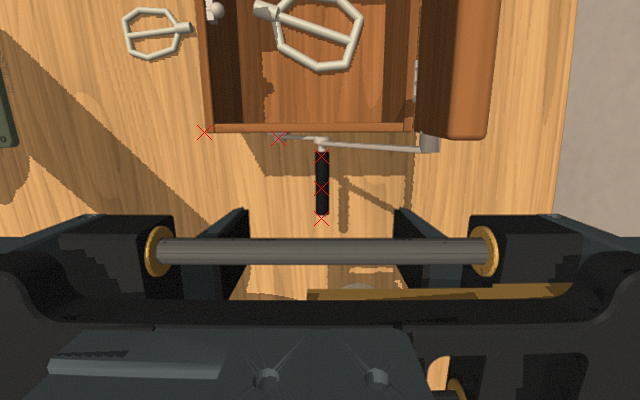

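The wrist view shows the black sleeve at columns 314–329, rows 150–213. That matches the model, which predicts its centre at (321,188), to about 4 mm. I'll descend and grip.

Emit:
drive_tool:
  deltas:
    - [0, 0, 0, 0.012, 0.002, 0.0807, 1]
    - [0, 0, 0, 0, 0, 0.0807, 1]
    - [0, 0, 0, 0, 0, 0.0807, 1]
    - [0, 0, 0, 0, 0, 0.0807, 1]
    - [0, 0, 0, 0, 0, 0.0807, 1]
    - [0, 0, 0, 0, 0, 0.0807, 1]
    - [0, 0, 0, 0, 0, 0, 0.6]
    - [0, 0, 0, 0, 0, 0, 0.3]
    - [0, 0, 0, 0, 0, 0, 0.0]
    - [0, 0, 0, 0, 0, 0, 0.0]
  newtons: 35

```text
time: 5.1
tcp_pos: [0.575, -0.1669, 0.1105]
tool_rot: [[0.053, 0.999, 0.003], [0.999, -0.053, -0.001], [-0.001, 0.003, -1.0]]
contact_force: [-0.1, -0.2, -0.2]
width: 0.678
gripper_force: 0.0
```

Emit:
drive_tool:
  deltas:
    - [0, 0, 0, 0, 0, 0, 0]
    - [0, 0, 0, 0, 0, 0, 0]
    - [0, 0, 0, 0, 0, 0, 0]
    - [0, 0, 0, 0, 0, 0, 0]
    - [0, 0, 0, 0, 0, 0, 0]
    - [0, 0, 0, 0, 0, 0, 0]
    - [0, 0, 0, 0, 0, 0, 0]
    - [0, 0, 0, 0, 0, 0, 0]
    - [0, 0, 0, 0, 0, 0, 0]
    - [0, 0, 0, 0, 0, 0, 0]
  newtons: 35

```text
time: 6.1
tcp_pos: [0.5742, -0.1665, 0.1091]
tool_rot: [[0.053, 0.999, -0.0], [0.999, -0.053, 0.0], [0.0, -0.0, -1.0]]
contact_force: [0.1, -0.1, 0.4]
width: 0.008
gripper_force: 0.0
```

The gripper shut completely, so it missed the sleeve. I'll look.

```bash
python3 - <<'E'
from h import *
f=manip.grab_frame('wrist');g=manip.grab_frame('scene')
save(f,'w2.png')
cv2.imwrite('pics/w2s.png',np.vstack([cv2.resize(f['img'][60:300,180:480],(600,480)) ,cv2.resize(g['img'][130:230,240:390],(600,400))])[:,:,::-1][:880])
a=cv2.resize(f['img'],(400,250));b=cv2.resize(g['img'][130:265,250:400],(400,360),interpolation=cv2.INTER_CUBIC)
t=manip.grab_frame('top');c=cv2.resize(t['img'][145:255,255:415],(400,275),interpolation=cv2.INTER_CUBIC)
im=np.zeros((600,800,3),np.uint8);im[:250,:400]=a;im[250:525,:400]=c;im[:360,400:]=b
cv2.imwrite('pics/w3.png',im[:,:,::-1])
print(manip.state()['width'])
E
```

```text
0.0052884146792369574
```

View pics/w3.png

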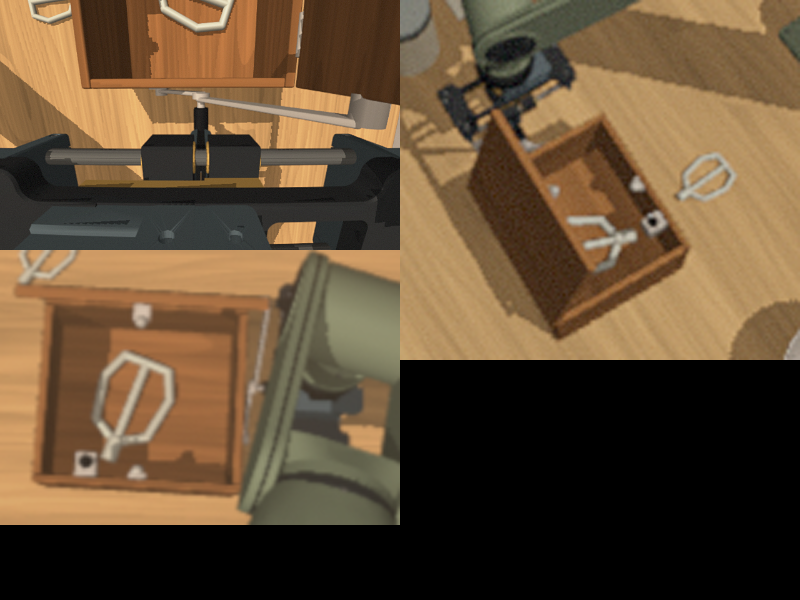

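```bash
python3 - <<'E'
import cv2
i=cv2.imread('pics/w2.png')
cv2.imwrite('pics/w4.png',cv2.resize(i[130:300,200:440],None,fx=3.3,fy=3.3,interpolation=cv2.INTER_CUBIC))
E
```

```text
(no output)
```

View pics/w4.png

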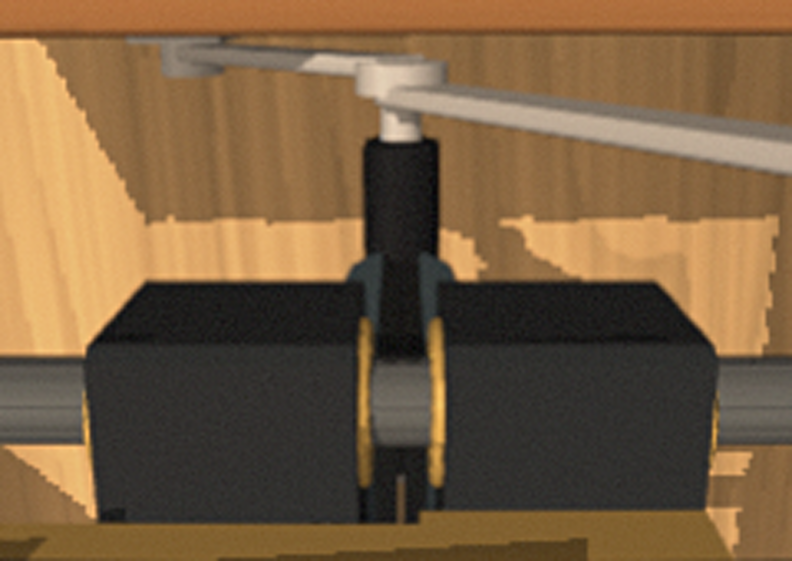

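```bash
python3 - <<'E'
from h import *
from fit import W
f=manip.grab_frame('wrist');s=manip.state();p=np.load('p.npy')
C=np.array(f['tool_from_camera'])
def E(pos,R):
    T=np.eye(4);T[:3,:3]=R;T[:3,3]=pos;return np.linalg.inv(T@C)
R1=np.array([[.0538,.9985,.0008],[.9985,-.0538,-.0003],[-.0003,.0009,-1]])
E1=E([.5732,-.1702,.2308],R1);E2=E(s['tcp_pos'],s['tool_rot'])
o1,d1=ray(f,[[321.5,150]],E1);o2,d2=ray(f,[[321.5,172.4]],E2)
A=np.c_[d1[0],-d2[0]];t=np.linalg.lstsq(A,o2-o1,rcond=None)[0]
print('tri',o1+d1[0]*t[0],o2+d2[0]*t[1])
print('model inner end',W(p,[(.014,-.145,.129)]),'proj now',proj(f,W(p,[(.014,-.145,.129),(.006,-.145,.129),(.022,-.145,.129),(.0,-.12,.13),(-.04,-.128,.07)]),E2))
print('C',C,f['fx'],f['fy'],f['cx'],f['cy'],f['D'])
tc=s['tcp_pos'];print('tips proj', proj(f,[tc,tc+[0,0,.019],tc+[0,.016,0],tc+[0,.016,.019],tc+[0,-.016,0]],E2))
E
```

```text
tri [ 0.5772 -0.1261  0.1506] [ 0.5776 -0.1261  0.1506]
model inner end [[ 0.5765 -0.1338  0.129 ]] proj now [[320.384  179.108 ]
 [308.2035 179.1085]
 [332.5649 179.1096]
 [298.2627 140.4848]
 [256.8395 147.1504]]
C [[ 0.0006  0.9723  0.2338  0.0654]
 [ 1.     -0.0006  0.      0.001 ]
 [ 0.0002  0.2338 -0.9723 -0.2029]
 [ 0.      0.      0.      1.    ]] 282.67804975621567 282.67804975621567 321.0021030374458 196.00780043348618 [-0.0328  0.      0.      0.      0.    ]
tips proj [[319.6564 217.5157]
 [319.5256 226.0228]
 [318.5007 196.8796]
 [318.255  203.558 ]
 [320.7719 237.4181]]
```

```bash
python3 - <<'E'
from h import *
from fit import W
p=np.load('p.npy')
f=manip.grab_frame('wrist');s=manip.state();C=np.array(f['tool_from_camera'])
def E(pos,R):
    T=np.eye(4);T[:3,:3]=R;T[:3,3]=pos;return np.linalg.inv(T@C)
R1=np.array([[.0538,.9985,.0008],[.9985,-.0538,-.0003],[-.0003,.0009,-1]])
for n,EE,rows in(('w1',E([.5732,-.1702,.2308],R1),range(144,222,4)),('w2',E(s['tcp_pos'],s['tool_rot']),range(168,222,3))):
    g=cv2.imread(f'pics/{n}.png').max(2)
    for r in rows:
        d=np.where(g[r,295:350]<60)[0]+295
        print(n,r,(d.min(),d.max(),len(d)) if len(d) else None, g[r,321])
    for z in(.10,.129,.15):
        a=proj(f,W(p,[(.014+dx,y,z) for y in(-.145,-.17,-.215) for dx in(-.008,.008)]),EE)
        print(z,a.reshape(-1,4).round(1).tolist())
E
```

```text
w1 144 None 154
w1 148 None 198
w1 152 (np.int64(316), np.int64(328), 8) 69
w1 156 (np.int64(316), np.int64(328), 12) 255
w1 160 (np.int64(315), np.int64(328), 12) 38
w1 164 (np.int64(316), np.int64(328), 13) 33
w1 168 (np.int64(316), np.int64(328), 13) 33
w1 172 (np.int64(316), np.int64(328), 13) 34
w1 176 (np.int64(316), np.int64(328), 13) 30
w1 180 (np.int64(316), np.int64(328), 13) 31
w1 184 (np.int64(316), np.int64(328), 11) 34
w1 188 (np.int64(316), np.int64(328), 12) 255
w1 192 (np.int64(316), np.int64(328), 11) 32
w1 196 (np.int64(316), np.int64(328), 13) 34
w1 200 (np.int64(316), np.int64(328), 13) 28
w1 204 (np.int64(316), np.int64(328), 13) 28
w1 208 (np.int64(316), np.int64(328), 13) 28
w1 212 (np.int64(316), np.int64(328), 12) 27
w1 216 None 193
w1 220 None 227
0.1 [[314.4, 153.4, 328.1, 153.4], [314.6, 174.5, 328.0, 174.5], [314.8, 210.8, 327.8, 210.7]]
0.129 [[313.9, 155.8, 328.8, 155.8], [314.0, 178.8, 328.6, 178.8], [314.3, 218.1, 328.4, 218.0]]
0.15 [[313.3, 157.8, 329.3, 157.8], [313.5, 182.4, 329.2, 182.4], [313.8, 224.2, 329.0, 224.2]]
w2 168 None 220
w2 171 None
[... 312 characters left out ...]
 22) 34
w2 195 (np.int64(311), np.int64(332), 22) 29
w2 198 (np.int64(311), np.int64(332), 22) 34
w2 201 (np.int64(311), np.int64(332), 22) 34
w2 204 (np.int64(311), np.int64(332), 22) 40
w2 207 (np.int64(311), np.int64(331), 20) 30
w2 210 (np.int64(308), np.int64(334), 22) 24
w2 213 (np.int64(308), np.int64(336), 19) 24
w2 216 (np.int64(295), np.int64(349), 50) 24
w2 219 (np.int64(295), np.int64(349), 51) 22
0.1 [[309.9, 172.4, 331.1, 172.4], [310.2, 204.3, 330.8, 204.3], [310.7, 257.5, 330.3, 257.5]]
0.129 [[308.2, 179.1, 332.6, 179.1], [308.6, 215.5, 332.2, 215.5], [309.3, 275.5, 331.6, 275.5]]
0.15 [[306.6, 185.4, 334.0, 185.4], [307.1, 225.9, 333.6, 225.9], [308.0, 292.0, 332.8, 292.0]]
```

The sleeve looks to be lower than the spec height implies: the tips shut on top of it. I'll reopen, go 22 mm lower and close again.

Emit:
drive_tool:
  deltas:
    - [0, 0, 0, 0, 0, 0, 0.7]
    - [0, 0, 0, 0, 0, 0, 0.7]
    - [0, 0, 0, 0, 0, 0, 0.7]
    - [0, 0, 0, 0, 0, 0, 0.7]
    - [0, 0, 0, 0, 0, 0, 0.7]
    - [0, 0, 0, 0, 0, 0, 0.7]
    - [0, 0, 0, 0, 0, 0, 0.7]
    - [0, 0, 0, 0.008, 0.004, 0.03, 0.7]
    - [0, 0, 0, 0, 0, 0.03, 0.7]
    - [0, 0, 0, 0, 0, 0.03, 0.7]

```text
time: 7.35
tcp_pos: [0.575, -0.1644, 0.0856]
tool_rot: [[0.053, 0.999, -0.001], [0.999, -0.053, 0.0], [0.0, -0.001, -1.0]]
contact_force: [-0.2, 1.1, -0.3]
width: 0.701
gripper_force: 0.0
```

Emit:
drive_tool:
  deltas:
    - [0, 0, 0, 0, 0, 0, 0]
    - [0, 0, 0, 0, 0, 0, 0]
    - [0, 0, 0, 0, 0, 0, 0]
    - [0, 0, 0, 0, 0, 0, 0]
    - [0, 0, 0, 0, 0, 0, 0]
    - [0, 0, 0, 0, 0, 0, 0]
    - [0, 0, 0, 0, 0, 0, 0]
    - [0, 0, 0, 0, 0, 0, 0]
    - [0, 0, 0, 0, 0, 0, 0]
    - [0, 0, 0, 0, 0, 0, 0]
  newtons: 35

```text
time: 8.35
tcp_pos: [0.5747, -0.1646, 0.0867]
tool_rot: [[0.053, 0.999, -0.001], [0.999, -0.053, 0.0], [0.0, -0.001, -1.0]]
contact_force: [-4.6, -0.2, 2.8]
width: 0.171
gripper_force: 35.0
```

Emit:
drive_tool:
  deltas:
    - [0, 0, 0, 0, -0.0049, -0.0041, 0]
    - [0, 0, 0, 0, -0.0049, -0.0041, 0]
    - [0, 0, 0, 0, -0.0049, -0.0041, 0]
    - [0, 0, 0, 0, -0.0049, -0.0041, 0]
    - [0, 0, 0, 0, -0.0049, -0.0041, 0]
    - [0, 0, 0, 0, -0.0054, -0.0036, 0]
    - [0, 0, 0, 0, -0.0054, -0.0036, 0]
    - [0, 0, 0, 0, -0.0054, -0.0036, 0]
    - [0, 0, 0, 0, -0.0054, -0.0036, 0]
    - [0, 0, 0, 0, -0.0054, -0.0036, 0]

```text
time: 9.35
tcp_pos: [0.5625, -0.164, 0.0961]
tool_rot: [[0.053, 0.999, 0.0], [0.999, -0.053, 0.0], [0.0, 0.0, -1.0]]
contact_force: [0.9, -0.6, -8.2]
width: 0.167
gripper_force: 35.0
```

```bash
python3 - <<'E'
from h import *
from fit import W
s=manip.state();p=np.load('p.npy')
print(s['time'],s['tcp_pos'],s['contact_force'],s['moment'],s['gripper_force'])
f=manip.grab_frame('scene');w=manip.grab_frame('wrist')
# where is lid front edge vs. model for lid angles
im=np.zeros((600,800,3),np.uint8)
im[:500]=cv2.resize(w['img'],(800,500)); 
b=cv2.resize(f['img'][140:260,250:400],(450,360),interpolation=cv2.INTER_CUBIC);im[:360,350:]=b[:, :]
im[:360,:350]=cv2.resize(w['img'][100:280,235:410],(350,360))
cv2.imwrite('pics/w5.png',im[:360,:,::-1])
E
```

```text
9.35 [ 0.5625 -0.164   0.0961] [ 0.9147 -0.5755 -8.2403] [-0.336  -0.128   0.0742] 34.996238350868225
```

View pics/w5.png

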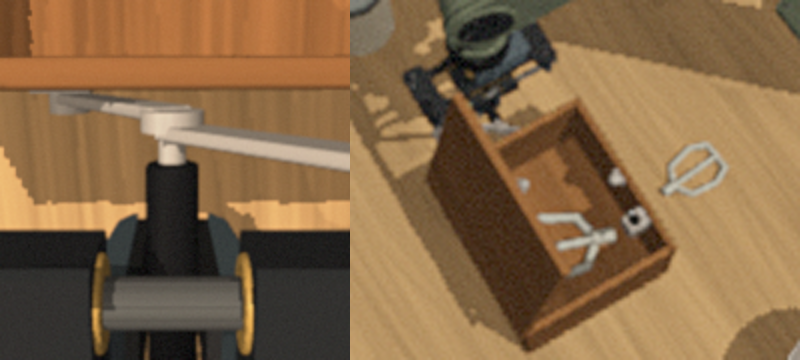

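Emit:
drive_tool:
  deltas:
    - [0, 0, 0, 0, -0.0093, -0.0049, 0]
    - [0, 0, 0, 0, -0.0093, -0.0049, 0]
    - [0, 0, 0, 0, -0.0093, -0.0049, 0]
    - [0, 0, 0, 0, -0.0099, -0.0041, 0]
    - [0, 0, 0, 0, -0.0099, -0.0041, 0]
    - [0, 0, 0, 0, -0.0099, -0.0041, 0]
    - [0, 0, 0, 0, -0.0077, -0.0023, 0]
    - [0, 0, 0, 0, -0.0077, -0.0023, 0]
    - [0, 0, 0, 0, -0.0077, -0.0023, 0]
    - [0, 0, 0, 0, -0.0077, -0.0023, 0]

```text
time: 10.45
tcp_pos: [0.5409, -0.1629, 0.1053]
tool_rot: [[0.053, 0.999, 0.001], [0.999, -0.053, -0.0], [-0.0, 0.001, -1.0]]
contact_force: [6.0, -1.8, -12.2]
width: 0.169
gripper_force: 35.0
```

Emit:
drive_tool:
  deltas:
    - [0, 0, 0, 0, -0.0126, -0.0022, 0]
    - [0, 0, 0, 0, -0.0126, -0.0022, 0]
    - [0, 0, 0, 0, -0.0126, -0.0016, 0]
    - [0, 0, 0, 0, -0.0128, -0.001, 0]
    - [0, 0, 0, 0, -0.0128, -0.0006, 0]
    - [0, 0, 0, 0, -0.0128, 0, 0]
    - [0, 0, 0, 0, -0.0128, 0, 0]
    - [0, 0, 0, 0, -0.0128, 0.0006, 0]
    - [0, 0, 0, 0, -0.0128, 0.0014, 0]
    - [0, 0, 0, 0, -0.0128, 0.0018, 0]

```text
time: 11.45
tcp_pos: [0.5126, -0.1615, 0.1073]
tool_rot: [[0.053, 0.999, 0.009], [0.999, -0.053, -0.001], [-0.001, 0.009, -1.0]]
contact_force: [11.4, -1.3, -10.9]
width: 0.168
gripper_force: 35.0
```

Emit:
drive_tool:
  deltas:
    - [0, 0, 0, 0, -0.0125, 0.0025, 0]
    - [0, 0, 0, 0, -0.0125, 0.0027, 0]
    - [0, 0, 0, 0, -0.0125, 0.0031, 0]
    - [0, 0, 0, 0, -0.012, 0.0038, 0]
    - [0, 0, 0, 0, -0.012, 0.004, 0]
    - [0, 0, 0, 0, -0.012, 0.0045, 0]
    - [0, 0, 0, 0, -0.0115, 0.0052, 0]
    - [0, 0, 0, 0, -0.0115, 0.0056, 0]
    - [0, 0, 0, 0, -0.0112, 0.0062, 0]
    - [0, 0, 0, 0, -0.0112, 0.0066, 0]

```text
time: 12.45
tcp_pos: [0.4853, -0.1603, 0.0989]
tool_rot: [[0.054, 0.998, 0.015], [0.999, -0.054, -0.002], [-0.001, 0.015, -1.0]]
contact_force: [10.9, 0.3, 0.8]
width: 0.166
gripper_force: 35.0
```

Emit:
drive_tool:
  deltas:
    - [0, 0, 0, 0, -0.0106, 0.007, 0]
    - [0, 0, 0, 0, -0.0106, 0.0072, 0]
    - [0, 0, 0, 0, -0.0102, 0.0077, 0]
    - [0, 0, 0, 0, -0.0098, 0.0083, 0]
    - [0, 0, 0, 0, -0.0096, 0.0085, 0]
    - [0, 0, 0, 0, -0.0092, 0.009, 0]
    - [0, 0, 0, 0, -0.009, 0.0093, 0]
    - [0, 0, 0, 0, -0.0085, 0.0097, 0]
    - [0, 0, 0, 0, -0.008, 0.01, 0]
    - [0, 0, 0, 0, -0.0078, 0.0101, 0]

```text
time: 13.45
tcp_pos: [0.4592, -0.1591, 0.0776]
tool_rot: [[0.053, 0.999, 0.009], [0.999, -0.053, -0.002], [-0.002, 0.009, -1.0]]
contact_force: [2.8, 0.6, 10.9]
width: 0.168
gripper_force: 35.0
```

Emit:
drive_tool:
  deltas:
    - [0, 0, 0, 0, -0.0068, 0.0108, 0]
    - [0, 0, 0, 0, -0.0068, 0.0108, 0]
    - [0, 0, 0, 0, -0.0064, 0.011, 0]
    - [0, 0, 0, 0, -0.0058, 0.0113, 0]
    - [0, 0, 0, 0, -0.0056, 0.0115, 0]
    - [0, 0, 0, 0, -0.005, 0.0116, 0]
    - [0, 0, 0, 0, -0.0045, 0.0118, 0]
    - [0, 0, 0, 0, -0.004, 0.012, 0]
    - [0, 0, 0, 0, 0, 0, 0]
    - [0, 0, 0, 0, 0, 0, 0]

```text
time: 14.45
tcp_pos: [0.4456, -0.1584, 0.0535]
tool_rot: [[0.053, 0.999, 0.003], [0.999, -0.053, -0.002], [-0.001, 0.004, -1.0]]
contact_force: [-1.2, -1.9, 5.5]
width: 0.166
gripper_force: 35.0
```

Emit:
drive_tool:
  deltas:
    - [0, 0, 0, 0, -0.0018, 0.006, 0]
    - [0, 0, 0, 0, -0.0018, 0.006, 0]
    - [0, 0, 0, 0, -0.0016, 0.006, 0]
    - [0, 0, 0, 0, -0.001, 0.006, 0]
    - [0, 0, 0, 0, 0, 0, 0]
    - [0, 0, 0, 0, 0, 0, 0.5]
    - [0, 0, 0, 0, 0, 0, 0.8]
    - [0, 0, 0, 0, 0, 0, 0.8]
    - [0, 0, 0, 0, 0, 0, 0.8]
    - [0, 0, 0, 0, 0, 0, 0.8]

```text
time: 15.45
tcp_pos: [0.4427, -0.1575, 0.0448]
tool_rot: [[0.053, 0.999, -0.0], [0.999, -0.053, 0.0], [0.0, -0.0, -1.0]]
contact_force: [0.4, 0.7, -0.0]
width: 0.573
gripper_force: 0.0
```

```bash
python3 - <<'E'
from h import *
from fit import W
p=np.load('p.npy');s=manip.state();print(s['tcp_pos'],s['contact_force'],s['width'])
for c in('scene',):
    f=manip.grab_frame(c)
    o=f['img'].copy()
    for q,col in((1.05,(255,0,0)),(1.15,(0,255,0)),(1.25,(0,0,255))):
        a=1.309-q
        P=[(.11-.22*np.cos(a)+.012*np.sin(a),y,.13+.22*np.sin(a)+.012*np.cos(a)) for y in(-.12,.12)]
        uv=proj(f,W(p,P));print(q,uv)
b=cv2.resize(o[150:270,260:400],(700,600),interpolation=cv2.INTER_CUBIC)
cv2.imwrite('pics/e.png',b[:,:,::-1])
# plan: up then over the front of lid, fingers closed
t=W(p,[(-.095,.01,.20)])[0];print(t)
plan(s['tcp_pos'],s['tool_rot'],[(s['tcp_pos']+[0,0,.175],0,5),(t+[0,0,.02],0,4)])
E
```

```text
[ 0.4427 -0.1575  0.0448] [ 0.4429  0.6988 -0.0066] 0.573144238096015
1.05 [[324.4316 166.1694]
 [358.9188 219.1821]]
1.15 [[325.5351 167.6823]
 [359.56   219.9817]]
1.25 [[326.1277 169.4612]
 [359.6802 221.0764]]
[0.4758 0.0267 0.2   ]
[0, 0, 0.0, np.float64(0.0), np.float64(-0.0), np.float64(-0.14)] 
[0, 0, 0.0, np.float64(0.0), np.float64(-0.0), np.float64(-0.14)] 
[0, 0, 0.0, np.float64(0.0), np.float64(-0.0), np.float64(-0.14)] 
[0, 0, 0.0, np.float64(0.0), np.float64(-0.0), np.float64(-0.14)] 
[0, 0, 0.0, np.float64(0.0), np.float64(-0.0), np.float64(-0.14)] 
[0, 0, 0.0, np.float64(0.186), np.float64(0.023), np.float64(-0.0)] 
[0, 0, 0.0, np.float64(0.186), np.float64(0.023), np.float64(-0.0)] 
[0, 0, 0.0, np.float64(0.186), np.float64(0.023), np.float64(-0.0)] 
[0, 0, 0.0, np.float64(0.186), np.float64(0.023), np.float64(-0.0)]
```

View pics/e.png

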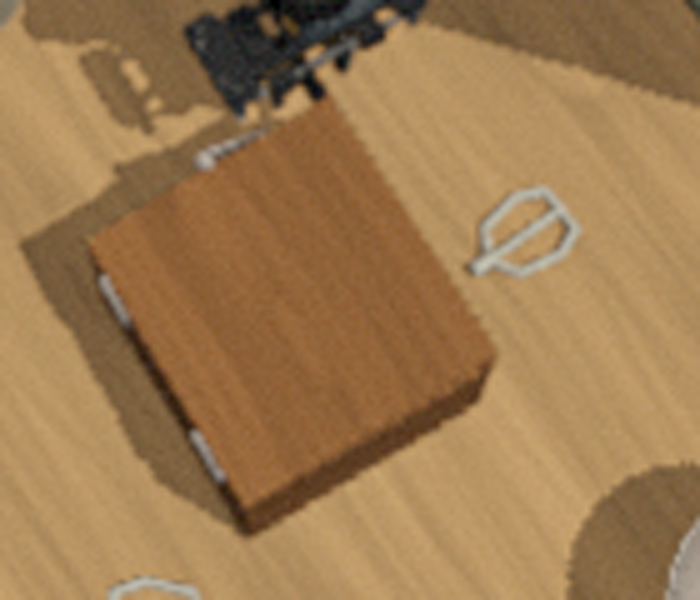

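The lid is almost level, with its front edge at about (430,230) in the crop. I'll rise clear, move over the front edge and close the fingers.

Emit:
drive_tool:
  deltas:
    - [0, 0, 0, 0, 0, -0.14, 0.8]
    - [0, 0, 0, 0, 0, -0.14, 0.8]
    - [0, 0, 0, 0, 0, -0.14, 0.7]
    - [0, 0, 0, 0, 0, -0.14, 0]
    - [0, 0, 0, 0, 0, -0.14, 0]
    - [0, 0, 0, 0.186, 0.023, 0, 0]
    - [0, 0, 0, 0.186, 0.023, 0, 0]
    - [0, 0, 0, 0.186, 0.023, 0, 0]
    - [0, 0, 0, 0.186, 0.023, 0, 0]
    - [0, 0, 0, 0, 0, 0, 0]

```text
time: 16.5
tcp_pos: [0.476, 0.0317, 0.2196]
tool_rot: [[0.046, 0.999, -0.0], [0.999, -0.046, 0.002], [0.002, -0.0, -1.0]]
contact_force: [-0.5, -0.9, 0.5]
width: 0.129
gripper_force: 0.0
```

Emit:
drive_tool:
  deltas:
    - [0, 0, 0, 0, 0, 0.02, 0]
    - [0, 0, 0, 0, 0, 0.02, 0]
    - [0, 0, 0, 0, 0, 0.02, 0]
    - [0, 0, 0, 0, 0, 0.02, 0]
    - [0, 0, 0, 0, 0, 0.02, 0]
    - [0, 0, 0, 0, 0, 0.02, 0]
    - [0, 0, 0, 0, 0, 0.02, 0]
    - [0, 0, 0, 0, 0, 0, 0]
    - [0, 0, 0, 0, 0, 0, 0]
    - [0, 0, 0, 0, 0, 0, 0]

```text
time: 17.5
tcp_pos: [0.4758, 0.027, 0.1851]
tool_rot: [[0.053, 0.999, 0.001], [0.999, -0.053, 0.0], [0.0, 0.001, -1.0]]
contact_force: [-0.3, 0.1, -0.0]
width: 0.008
gripper_force: 0.0
```

Emit:
drive_tool:
  deltas:
    - [0, 0, 0, 0, 0, 0.006, 0]
    - [0, 0, 0, 0, 0, 0.006, 0]
    - [0, 0, 0, 0, 0, 0.006, 0]
    - [0, 0, 0, 0, 0, 0.006, 0]
    - [0, 0, 0, 0, 0, 0.006, 0]
    - [0, 0, 0, 0, 0, 0.006, 0]
    - [0, 0, 0, 0, 0, 0.006, 0]
    - [0, 0, 0, 0, 0, 0.006, 0]
    - [0, 0, 0, 0, 0, 0.006, 0]
    - [0, 0, 0, 0, 0, 0.006, 0]

```text
time: 18.5
tcp_pos: [0.4756, 0.0269, 0.1697]
tool_rot: [[0.053, 0.999, 0.0], [0.999, -0.053, 0.0], [0.0, 0.0, -1.0]]
contact_force: [0.3, 1.0, 0.1]
width: 0.007
gripper_force: 0.0
```

Emit:
drive_tool:
  deltas:
    - [0, 0, 0, 0, 0, 0.004, 0]
    - [0, 0, 0, 0, 0, 0.004, 0]
    - [0, 0, 0, 0, 0, 0.004, 0]
    - [0, 0, 0, 0, 0, 0.004, 0]
    - [0, 0, 0, 0, 0, 0.004, 0]
    - [0, 0, 0, 0, 0, 0.004, 0]
    - [0, 0, 0, 0, 0, 0.004, 0]
    - [0, 0, 0, 0, 0, 0.004, 0]
    - [0, 0, 0, 0, 0, 0.004, 0]
    - [0, 0, 0, 0, 0, 0.004, 0]

```text
time: 19.5
tcp_pos: [0.4756, 0.0269, 0.1597]
tool_rot: [[0.053, 0.999, -0.0], [0.999, -0.053, 0.0], [0.0, -0.0, -1.0]]
contact_force: [0.4, 0.0, 0.3]
width: 0.001
gripper_force: 0.0
```

Emit:
drive_tool:
  deltas:
    - [0, 0, 0, 0, 0, 0.0025, 0]
    - [0, 0, 0, 0, 0, 0.0025, 0]
    - [0, 0, 0, 0, 0, 0.0025, 0]
    - [0, 0, 0, 0, 0, 0.0025, 0]
    - [0, 0, 0, 0, 0, 0.0025, 0]
    - [0, 0, 0, 0, 0, 0.0025, 0]
    - [0, 0, 0, 0, 0, 0.0025, 0]
    - [0, 0, 0, 0, 0, 0.0025, 0]
    - [0, 0, 0, 0, 0, 0.0025, 0]
    - [0, 0, 0, 0, 0, 0.0025, 0]

```text
time: 20.5
tcp_pos: [0.4756, 0.0269, 0.1535]
tool_rot: [[0.053, 0.999, 0.0], [0.999, -0.053, 0.0], [0.0, 0.0, -1.0]]
contact_force: [0.4, -0.6, -0.8]
width: 0.002
gripper_force: 0.0
```

Emit:
drive_tool:
  deltas:
    - [0, 0, 0, 0, 0, 0.0015, 0]
    - [0, 0, 0, 0, 0, 0.0015, 0]
    - [0, 0, 0, 0, 0, 0.0015, 0]
    - [0, 0, 0, 0, 0, 0.0015, 0]
    - [0, 0, 0, 0, 0, 0.0015, 0]
    - [0, 0, 0, 0, 0, 0.0015, 0]
    - [0, 0, 0, 0, 0, 0.0015, 0]
    - [0, 0, 0, 0, 0, 0.0015, 0]
    - [0, 0, 0, 0, 0, 0.0015, 0]
    - [0, 0, 0, 0, 0, 0.0015, 0]

```text
time: 21.5
tcp_pos: [0.4756, 0.0269, 0.1498]
tool_rot: [[0.053, 0.999, -0.0], [0.999, -0.053, 0.0], [0.0, -0.0, -1.0]]
contact_force: [0.0, -0.6, -0.3]
width: 0.006
gripper_force: 0.0
```

No contact yet. This fits the same ~20 mm height offset seen at the sleeve, so I'll continue down gently.

Emit:
drive_tool:
  deltas:
    - [0, 0, 0, 0, 0, 0.0025, 0]
    - [0, 0, 0, 0, 0, 0.0025, 0]
    - [0, 0, 0, 0, 0, 0.0025, 0]
    - [0, 0, 0, 0, 0, 0.0025, 0]
    - [0, 0, 0, 0, 0, 0.0025, 0]
    - [0, 0, 0, 0, 0, 0.0025, 0]
    - [0, 0, 0, 0, 0, 0.0025, 0]
    - [0, 0, 0, 0, 0, 0.0025, 0]
    - [0, 0, 0, 0, 0, 0.0025, 0]
    - [0, 0, 0, 0, 0, 0.0025, 0]

```text
time: 22.5
tcp_pos: [0.4756, 0.0269, 0.1435]
tool_rot: [[0.053, 0.999, 0.0], [0.999, -0.053, 0.0], [0.0, 0.0, -1.0]]
contact_force: [-0.7, -0.2, -0.5]
width: 0.007
gripper_force: 0.0
```

Emit:
drive_tool:
  deltas:
    - [0, 0, 0, 0, 0, 0.002, 0]
    - [0, 0, 0, 0, 0, 0.002, 0]
    - [0, 0, 0, 0, 0, 0.002, 0]
    - [0, 0, 0, 0, 0, 0.002, 0]
    - [0, 0, 0, 0, 0, 0.002, 0]
    - [0, 0, 0, 0, 0, 0.002, 0]
    - [0, 0, 0, 0, 0, 0.002, 0]
    - [0, 0, 0, 0, 0, 0.002, 0]
    - [0, 0, 0, 0, 0, 0.002, 0]
    - [0, 0, 0, 0, 0, 0.002, 0]

```text
time: 23.5
tcp_pos: [0.4756, 0.0269, 0.1385]
tool_rot: [[0.053, 0.999, 0.0], [0.999, -0.053, 0.0], [0.0, 0.0, -1.0]]
contact_force: [-0.5, 0.2, -0.1]
width: 0.003
gripper_force: 0.0
```

```bash
python3 - <<'E'
from h import *
w=manip.grab_frame('wrist');f=manip.grab_frame('scene');t=manip.grab_frame('top')
im=np.zeros((600,800,3),np.uint8)
im[:300,:480]=cv2.resize(w['img'],(480,300))
im[:300,480:]=cv2.resize(t['img'][140:290,240:400],(320,300),interpolation=cv2.INTER_CUBIC)
im[300:,:400]=cv2.resize(f['img'][150:270,260:420],(400,300),interpolation=cv2.INTER_CUBIC)
im[300:,400:]=cv2.resize(w['img'][120:300,200:440],(400,300),interpolation=cv2.INTER_CUBIC)
cv2.imwrite('pics/g.png',im[:,:,::-1]);cv2.imwrite('pics/wfull.png',w['img'][:,:,::-1])
print(manip.state()['tcp_pos'])
E
```

```text
[0.4756 0.0269 0.1385]
```

View pics/g.png

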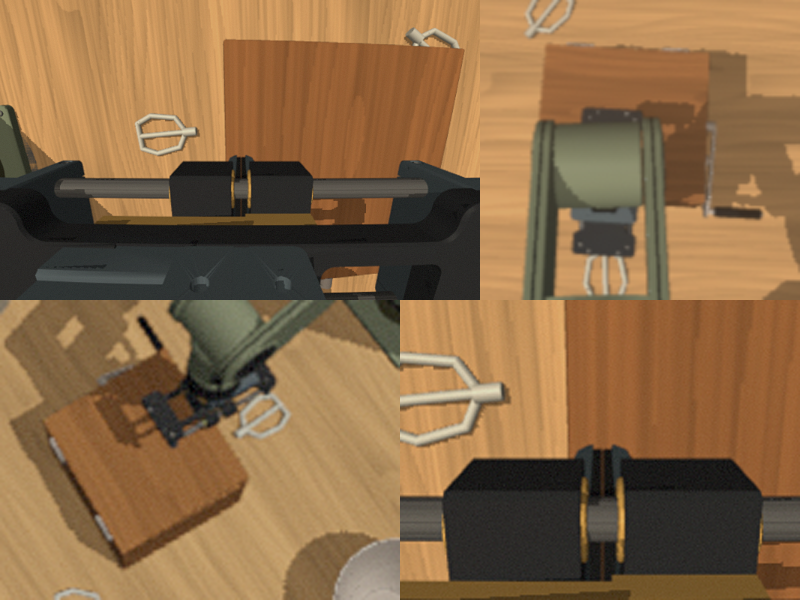

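The fingers sit over the lid's front edge, at about (320,215) in wrist pixels, and still above it. The finger ends are about 20–25 mm behind the nominal TCP, so contact is close.

Emit:
drive_tool:
  deltas:
    - [0, 0, 0, 0, 0, 0.002, 0]
    - [0, 0, 0, 0, 0, 0.002, 0]
    - [0, 0, 0, 0, 0, 0.002, 0]
    - [0, 0, 0, 0, 0, 0.002, 0]
    - [0, 0, 0, 0, 0, 0.002, 0]
    - [0, 0, 0, 0, 0, 0.002, 0]
    - [0, 0, 0, 0, 0, 0.002, 0]
    - [0, 0, 0, 0, 0, 0.002, 0]
    - [0, 0, 0, 0, 0, 0.002, 0]
    - [0, 0, 0, 0, 0, 0.002, 0]

```text
time: 24.65
tcp_pos: [0.4756, 0.0269, 0.1335]
tool_rot: [[0.053, 0.999, 0.0], [0.999, -0.053, 0.0], [0.0, 0.0, -1.0]]
contact_force: [-0.0, -0.5, 0.5]
width: 0.005
gripper_force: 0.0
```

Emit:
drive_tool:
  deltas:
    - [0, 0, 0, 0, 0, 0.0015, 0]
    - [0, 0, 0, 0, 0, 0.0015, 0]
    - [0, 0, 0, 0, 0, 0.0015, 0]
    - [0, 0, 0, 0, 0, 0.0015, 0]
    - [0, 0, 0, 0, 0, 0.0015, 0]
    - [0, 0, 0, 0, 0, 0.0015, 0]
    - [0, 0, 0, 0, 0, 0.0015, 0]
    - [0, 0, 0, 0, 0, 0.0015, 0]
    - [0, 0, 0, 0, 0, 0.0015, 0]
    - [0, 0, 0, 0, 0, 0.0015, 0]

```text
time: 25.65
tcp_pos: [0.4756, 0.0269, 0.1304]
tool_rot: [[0.053, 0.999, 0.0], [0.999, -0.053, 0.0], [0.0, 0.0, -1.0]]
contact_force: [-1.0, -0.5, 5.8]
width: 0.006
gripper_force: 2.6
```

Contact at about 5.8 N. I'll press on in small steps.

Emit:
drive_tool:
  deltas:
    - [0, 0, 0, 0, 0, 0.0015, 0]
    - [0, 0, 0, 0, 0, 0.0015, 0]
    - [0, 0, 0, 0, 0, 0.0015, 0]
    - [0, 0, 0, 0, 0, 0.0015, 0]
    - [0, 0, 0, 0, 0, 0.0015, 0]
    - [0, 0, 0, 0, 0, 0.0015, 0]
    - [0, 0, 0, 0, 0, 0.0015, 0]
    - [0, 0, 0, 0, 0, 0.0015, 0]
    - [0, 0, 0, 0, 0, 0.0015, 0]
    - [0, 0, 0, 0, 0, 0.0015, 0]

```text
time: 26.65
tcp_pos: [0.4753, 0.0269, 0.1272]
tool_rot: [[0.053, 0.999, 0.0], [0.999, -0.053, 0.0], [0.0, 0.0, -1.0]]
contact_force: [-3.3, 0.4, 6.4]
width: 0.003
gripper_force: 3.2
```

Emit:
drive_tool:
  deltas:
    - [0, 0, 0, 0, 0, 0.0012, 0]
    - [0, 0, 0, 0, 0, 0.0012, 0]
    - [0, 0, 0, 0, 0, 0.0012, 0]
    - [0, 0, 0, 0, 0, 0.0012, 0]
    - [0, 0, 0, 0, 0, 0.0012, 0]
    - [0, 0, 0, 0, 0, 0.0012, 0]
    - [0, 0, 0, 0, 0, 0.0012, 0]
    - [0, 0, 0, 0, 0, 0.0012, 0]
    - [0, 0, 0, 0, 0, 0.0012, 0]
    - [0, 0, 0, 0, 0, 0.0012, 0]

```text
time: 27.65
tcp_pos: [0.475, 0.027, 0.1231]
tool_rot: [[0.053, 0.999, -0.001], [0.999, -0.053, 0.0], [0.0, -0.001, -1.0]]
contact_force: [-3.4, 1.0, 4.2]
width: 0.006
gripper_force: 2.2
```

Emit:
drive_tool:
  deltas:
    - [0, 0, 0, 0, 0, 0.0012, 0]
    - [0, 0, 0, 0, 0, 0.0012, 0]
    - [0, 0, 0, 0, 0, 0.0012, 0]
    - [0, 0, 0, 0, 0, 0.0012, 0]
    - [0, 0, 0, 0, 0, 0.0012, 0]
    - [0, 0, 0, 0, 0, 0.0012, 0]
    - [0, 0, 0, 0, 0, 0.0012, 0]
    - [0, 0, 0, 0, 0, 0.0012, 0]
    - [0, 0, 0, 0, 0, 0.0012, 0]
    - [0, 0, 0, 0, 0, 0.0012, 0]

```text
time: 28.65
tcp_pos: [0.4757, 0.0269, 0.12]
tool_rot: [[0.053, 0.999, 0.0], [0.999, -0.053, 0.0], [0.0, 0.0, -1.0]]
contact_force: [-2.0, -0.5, 3.0]
width: 0.004
gripper_force: 1.4
```

Emit:
drive_tool:
  deltas:
    - [0, 0, 0, 0, 0, 0.0012, 0]
    - [0, 0, 0, 0, 0, 0.0012, 0]
    - [0, 0, 0, 0, 0, 0.0012, 0]
    - [0, 0, 0, 0, 0, 0.0012, 0]
    - [0, 0, 0, 0, 0, 0.0012, 0]
    - [0, 0, 0, 0, 0, 0.0012, 0]
    - [0, 0, 0, 0, 0, 0.0012, 0]
    - [0, 0, 0, 0, 0, 0.0012, 0]
    - [0, 0, 0, 0, 0, 0.0012, 0]
    - [0, 0, 0, 0, 0, 0.0012, 0]

```text
time: 29.65
tcp_pos: [0.4758, 0.0269, 0.117]
tool_rot: [[0.053, 0.999, 0.0], [0.999, -0.053, 0.0], [0.0, 0.0, -1.0]]
contact_force: [-1.3, 0.4, 0.9]
width: 0.007
gripper_force: 0.6
```

Emit:
drive_tool:
  deltas:
    - [0, 0, 0, 0, 0, 0.0012, 0]
    - [0, 0, 0, 0, 0, 0.0012, 0]
    - [0, 0, 0, 0, 0, 0.0012, 0]
    - [0, 0, 0, 0, 0, 0.0012, 0]
    - [0, 0, 0, 0, 0, 0.0012, 0]
    - [0, 0, 0, 0, 0, 0.0012, 0]
    - [0, 0, 0, 0, 0, 0.0012, 0]
    - [0, 0, 0, 0, 0, 0.0012, 0]
    - [0, 0, 0, 0, 0, 0, 0]
    - [0, 0, 0, 0, 0, 0, 0]

```text
time: 30.65
tcp_pos: [0.4756, 0.0269, 0.1146]
tool_rot: [[0.053, 0.999, -0.0], [0.999, -0.053, 0.0], [0.0, -0.0, -1.0]]
contact_force: [-0.3, 0.1, 0.7]
width: 0.003
gripper_force: 0.0
```

Emit:
drive_tool:
  deltas:
    - [0, 0, 0, 0, 0, 0.0012, 0]
    - [0, 0, 0, 0, 0, 0.0012, 0]
    - [0, 0, 0, 0, 0, 0.0012, 0]
    - [0, 0, 0, 0, 0, 0.0012, 0]
    - [0, 0, 0, 0, 0, 0.0012, 0]
    - [0, 0, 0, 0, 0, 0.0012, 0]
    - [0, 0, 0, 0, 0, 0.0012, 0]
    - [0, 0, 0, 0, 0, 0.0012, 0]
    - [0, 0, 0, 0, 0, 0, 0]
    - [0, 0, 0, 0, 0, 0, 0]

```text
time: 31.65
tcp_pos: [0.4756, 0.0269, 0.1126]
tool_rot: [[0.053, 0.999, 0.0], [0.999, -0.053, 0.0], [0.0, 0.0, -1.0]]
contact_force: [-1.9, 0.5, 5.4]
width: 0.009
gripper_force: 2.7
```

Emit:
drive_tool:
  deltas:
    - [0, 0, 0, 0, 0, 0.0012, 0]
    - [0, 0, 0, 0, 0, 0.0012, 0]
    - [0, 0, 0, 0, 0, 0.0012, 0]
    - [0, 0, 0, 0, 0, 0.0012, 0]
    - [0, 0, 0, 0, 0, 0.0012, 0]
    - [0, 0, 0, 0, 0, 0.0012, 0]
    - [0, 0, 0, 0, 0, 0.0012, 0]
    - [0, 0, 0, 0, 0, 0, 0]
    - [0, 0, 0, 0, 0, 0, 0]
    - [0, 0, 0, 0, 0, 0, 0]

```text
time: 32.65
tcp_pos: [0.4757, 0.0269, 0.1122]
tool_rot: [[0.053, 0.999, 0.001], [0.999, -0.053, 0.0], [0.0, 0.001, -1.0]]
contact_force: [-5.9, -0.5, 16.5]
width: 0.006
gripper_force: 8.3
```

```bash
python3 - <<'E'
from h import *
from fit import W
p=np.load('p.npy')
s=manip.state();w=manip.grab_frame('wrist');t=manip.grab_frame('top');f=manip.grab_frame('scene')
print(s['tcp_pos'],s['contact_force'])
T=np.eye(4);T[:3,:3]=s['tool_rot'];T[:3,3]=s['tcp_pos'];E=np.linalg.inv(T@np.array(w['tool_from_camera']))
for q in(1.1,1.2,1.25,1.28,1.309):
    a=1.309-q
    P=[(.11-.22*np.cos(a)+.012*np.sin(a),y,.13+.22*np.sin(a)+.012*np.cos(a)) for y in(.12,)]+[(.11,.12,.142)]
    print(q,proj(w,W(p,P),E).round(1).tolist(),proj(f,W(p,P[:1])).round(1).tolist())
m=manip.silhouettes('wrist','lid')
if m:
    k=m[0]['pixels'].astype(np.uint8);c=max(cv2.findContours(k,0,2)[0],key=cv2.contourArea)
    print(m[0]['score'],cv2.approxPolyDP(c,4,True).reshape(-1,2).tolist())
m=manip.silhouettes('scene','lid')
if m:
    k=m[0]['pixels'].astype(np.uint8);c=max(cv2.findContours(k,0,2)[0],key=cv2.contourArea)
    print(m[0]['score'],cv2.approxPolyDP(c,2,True).reshape(-1,2).tolist())
E
```

```text
[0.4757 0.0269 0.1122] [-5.8839 -0.5356 16.5405]
1.1 [[300.2, 17.3], [662.6, 56.1]] [[359.3, 219.5]]
1.2 [[293.6, 34.2], [662.6, 56.1]] [[359.7, 220.5]]
1.25 [[292.7, 41.0], [662.6, 56.1]] [[359.7, 221.1]]
1.28 [[292.6, 44.6], [662.6, 56.1]] [[359.6, 221.5]]
1.309 [[293.0, 47.9], [662.6, 56.1]] [[359.5, 221.9]]
0.61 [[294, 51], [299, 214], [314, 206], [330, 206], [340, 214], [393, 212], [418, 236], [527, 237], [536, 213], [560, 212], [619, 234], [639, 155], [639, 56]]
0.96 [[326, 171], [300, 182], [297, 187], [278, 197], [309, 250], [358, 220], [347, 203], [338, 203], [326, 210], [315, 193], [318, 189], [328, 189], [329, 197], [335, 197], [328, 189], [332, 179]]
```

The motion stopped with the force climbing to 16.5 N, so the lid is at its hard stop and on the rest. I'll press a little more, to about 20 N, then lift off.

Emit:
drive_tool:
  deltas:
    - [0, 0, 0, 0, 0, 0.001, 0]
    - [0, 0, 0, 0, 0, 0.001, 0]
    - [0, 0, 0, 0, 0, 0.001, 0]
    - [0, 0, 0, 0, 0, 0, 0]
    - [0, 0, 0, 0, 0, 0, 0]
    - [0, 0, 0, 0, 0, 0, 0]
    - [0, 0, 0, 0, 0, 0, 0]
    - [0, 0, 0, 0, 0, 0, 0]
    - [0, 0, 0, 0, 0, 0, 0]
    - [0, 0, 0, 0, 0, 0, 0]

```text
time: 33.9
tcp_pos: [0.4757, 0.0269, 0.1121]
tool_rot: [[0.053, 0.999, 0.001], [0.999, -0.053, 0.0], [0.0, 0.001, -1.0]]
contact_force: [-6.2, -0.8, 20.8]
width: 0.005
gripper_force: 10.4
```

Emit:
drive_tool:
  deltas:
    - [0, 0, 0, 0, 0, -0.002, 0]
    - [0, 0, 0, 0, 0, -0.003, 0]
    - [0, 0, 0, 0, 0, -0.005, 0]
    - [0, 0, 0, 0, 0, -0.008, 0]
    - [0, 0, 0, 0, 0, -0.02, 0]
    - [0, 0, 0, 0, 0, -0.05, 0]
    - [0, 0, 0, 0, 0, -0.1, 0]
    - [0, 0, 0, 0, 0, -0.1, 0]
    - [0, 0, 0, 0, 0, -0.1, 0]
    - [0, 0, 0, 0, 0, -0.05, 0]

```text
time: 34.9
tcp_pos: [0.4768, 0.0269, 0.2211]
tool_rot: [[0.053, 0.999, 0.004], [0.999, -0.053, 0.0], [0.0, 0.004, -1.0]]
contact_force: [0.8, 0.7, 0.6]
width: 0.006
gripper_force: 0.0
```

```bash
python3 - <<'E'
from h import *
from fit import W
import pickle
p=np.load('p.npy');s=manip.state();F=pickle.load(open('F.pkl','rb'))
print(s['time'],s['tcp_pos'],s['contact_force'])
w=manip.grab_frame('wrist');t=manip.grab_frame('top');f=manip.grab_frame('scene')
T=np.eye(4);T[:3,:3]=s['tool_rot'];T[:3,3]=s['tcp_pos'];E=np.linalg.inv(T@np.array(w['tool_from_camera']))
for q in(1.2,1.25,1.28,1.309):
    a=1.309-q
    P=[(.11-.22*np.cos(a)+.012*np.sin(a),y,.13+.22*np.sin(a)+.012*np.cos(a)) for y in(.12,)]+[(.11,.12,.142)]
    print(q,proj(w,W(p,P),E).round(1).tolist())
m=manip.silhouettes('wrist','lid')
if m:
    k=m[0]['pixels'].astype(np.uint8);c=max(cv2.findContours(k,0,2)[0],key=cv2.contourArea)
    print(m[0]['score'],cv2.approxPolyDP(c,3,True).reshape(-1,2).tolist())
for c in('scene',):
    for q in('bowl','spatula','canister'):print(q,[(np.round(r['extent']),round(r['score'],2)) for r in manip.spot_in(c,q)][:2])
for c in('bowl','canister'):print(c,[(np.round(r['extent']),round(r['score'],2)) for r in manip.spot_in('top',c)][:2])
E
```

```text
34.9 [0.4768 0.0269 0.2211] [0.7605 0.6648 0.5524]
1.2 [[304.0, 75.4], [532.2, 82.4]]
1.25 [[303.0, 77.6], [532.2, 82.4]]
1.28 [[302.7, 78.8], [532.2, 82.4]]
1.309 [[302.7, 80.0], [532.2, 82.4]]
0.92 [[303, 82], [303, 187], [307, 209], [322, 213], [330, 207], [341, 215], [397, 214], [418, 238], [508, 235], [530, 98], [528, 82]]
bowl [(array([396., 243.,  54.,  58.]), 0.81)]
spatula [(array([266., 101.,  57.,  34.]), 0.57), (array([397., 245.,  53.,  57.]), 0.19)]
canister [(array([237., 122.,  29.,  35.]), 0.62)]
bowl [(array([269., 162.,  90.,  80.]), 0.71), (array([137., 228.,  74.,  73.]), 0.68)]
canister [(array([425., 165.,  48.,  41.]), 0.56), (array([270., 158.,  88.,  80.]), 0.2)]
```

```bash
python3 -c "
from station import manip
print(manip.finish_job())"
```

```text
the job is handed in; nothing more can be done
None
```

I unlocked the stay, lowered the lid without a slam and pressed its front edge to a hard stop at about 21 N. I then lifted clear and handed the job in; the last look showed the lid level and the bowl, spatula and canister in place, but no verdict came back, and the force on the rest and the beater under the lid could not be checked.

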